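# Feel along the polished face of a curved lever blank

## Task

Check the freshly polished curved lever blank for burrs: with the gripper shut, run the fingertips along its whole top face, following the curve from the end with the eye to the plain end in light contact, without ever pushing the sprung bed down to its stop. Then move clear so that the bed springs back up; do not pick the blank up or shift it out of its nest, do not touch the straight blank, and leave everything else where it is.

Things in the scene. Friction and masses are not known exactly. Their poses are not given: they have to be found in the camera images.
- curved: curved lever blank: loose rigid steel bar, flat top, 14 mm wide, 10 mm high, 0.27 kg, bent in plan to a 120 mm radius, with a flat eye (ring 32 mm across, same height) at one end. Lies in the sprung nest, top 60 mm above the table. Origin: underside, middle of the arc; z up. Centre line at angle a: x = 120(cos a - 1), y = 120 sin a mm, a from -0.85 to 0.85 rad; eye centre at -0.95, plain end at 0.85
- nest: sprung nest: grey fixed base 110 x 240 x 16 mm, origin at its underside's centre, long side along y, standing left or right at any yaw; above it a flat black bed 104 x 234 mm on four springs, its top 50 mm above the table when free, with six brass pins 6 mm high (lower than the bar's top) that keep the curved blank from sliding
- bed (a joint): how far the nest's bed is pressed straight down, m: 0 free, 0.018 at its bottom stop. It stays level. Pressing on the blank it starts to give at about 1 to 2 N, takes another 0.3 N per mm (so 2.5 to 4 N at 6 mm), and springs back when let go
- stand: plain rigid stand with a black top, 110 x 240 x 50 mm, that carries the straight blank; origin at its underside's centre
- straight: bystander, leave alone: loose straight lever blank of the same bar, 14 x 185 mm, 10 mm high, with the same eye at its -y end; origin at its underside, near the middle; it lies on the stand
- stretch1: part of the curved blank: the 13 mm of bar at the eye end (angle -0.8 rad); origin at the centre of its top face, z up, y along the bar towards the plain end
- stretch2: part of the curved blank: the 13 mm of bar between eye end and middle (-0.4 rad); origin at the centre of its top face, z up, y along the bar towards the plain end
- stretch3: part of the curved blank: the 13 mm of bar at the middle (0 rad); origin at the centre of its top face, z up, y along the bar towards the plain end
- stretch4: part of the curved blank: the 13 mm of bar between middle and plain end (0.4 rad); origin at the centre of its top face, z up, y along the bar towards the plain end
- stretch5: part of the curved blank: the 13 mm of bar at the plain end (0.8 rad); origin at the centre of its top face, z up, y along the bar towards the plain end
- compound_bar: bystander, leave alone: bar of polishing compound, reddish block 40 x 55 x 30 mm; origin at its underside's centre
- flange: bystander, leave alone: dark steel ring, 44 mm across, 14 mm high; origin at its underside's centre
- tin: bystander, leave alone: round tin, 60 mm across, 50 mm high; origin at its underside's centre
- cup: bystander, leave alone: open metal cup, 64 mm across, 60 mm high; origin at its underside's centre
- wrench: bystander, leave alone: open wrench lying flat; origin on the handle's line, on the table
- brush: bystander, leave alone: hand brush lying flat; origin on the handle's line, on the table

How it is judged:
On the way, in this order (a step that is already met when the one before it is completed fails the run):
1. the fingertips touch the stretch next to the eye of the curved blank (contact force between the fingers and stretch1 above 0.3 N), for 0.04 s.
2. the fingertips touch the second stretch of the curved blank (contact force between the fingers and stretch2 above 0.3 N), for 0.04 s.
3. the fingertips touch the middle stretch of the curved blank (contact force between the fingers and stretch3 above 0.3 N), for 0.04 s.
4. the fingertips touch the fourth stretch of the curved blank (contact force between the fingers and stretch4 above 0.3 N), for 0.04 s.
5. the fingertips touch the stretch at the plain end of the curved blank (contact force between the fingers and stretch5 above 0.3 N), for 0.04 s.
At the end, for the whole second after the job is handed in: The curved blank lies flat (within 0.08 rad) and still in its nest, within 12 mm of where it began, with the bed sprung back up (within 2 mm); the straight blank is within 10 mm and every other thing within 30 mm of where it began (distance of curved from where it was at the start of the episode below 0.012 m and angle between curved's own z axis and vertical below 0.08 rad and value of joint bed below 0.002 m and linear speed of curved below 0.02 m/s and distance of straight from where it was at the start of the episode below 0.01 m and distance of each of compound_bar, flange, tin, cup, wrench, brush from where it was at the start of the episode below 0.03 m); the robot touches nothing.
It fails at once if the bed was pushed down to its stop (more than 17 mm of its 18 mm) (value of joint bed above 0.017 m).
It fails at once if the curved blank was lifted (more than 8 mm above its place) (z of curved in the frame of nest above 0.058 m).
It fails at once if the curved blank was shifted out of its nest (more than 25 mm) (distance of curved from where it was at the start of the episode above 0.025 m).
It fails at once if the straight blank was touched (contact force between any of the fingers, the arm and straight above 0.5 N).
It fails at once if a bystander was moved more than 30 mm (distance of any of compound_bar, flange, tin, cup, wrench, brush from where it was at the start of the episode above 0.03 m).
It also fails if it takes over 48 s, if anything falls off the work surface, if the arm or the gripper's body presses on something with over 40 N, if the wrist force passes 120 N, or if a joint passes its speed limit or range.

## Robot

A 6-joint arm with a two-finger parallel gripper is mounted at the origin on the work surface. World frame = base frame: x ahead of the robot, y to its left, z up, the work surface at z = 0. Lengths are in m, angles in rad, forces in N, time in s.
With the tool pointing down it reaches from about 0.35 to 0.975 m from the base axis. Payload 17.4 kg.
Tool frame: the origin (TCP) lies at the centre of the arm's flange, where the gripper is bolted on; the fingertips stand 173 mm ahead of it and the grasp point (between the pads) lies 155 mm ahead of it; z points along the fingers, y is the line along which they close (so a half turn about z gives the same grasp; the last joint's range is limited). The gripper opens to 85 mm and grips with 20 to 120 N. Pads are 22 mm wide; open, the fingers measure 114 mm over their backs; the gripper's body (76 mm by 85 mm) begins 54 mm behind the grasp point. The pads swing forward as they close: fully open they stand 13 mm farther back than shut.
Start: joints at [1.144, 0.116, 1.442, -0, 1.584, -0.038], TCP at [0.256, 0.625, 0.405] pointing down, gripper open.
Joint ranges: [-2.83, 2.83], [-0.83, 2.19], [0.07, 2.5], [-1.14, 4.28], [0.01, 3], [-2.97, 2.97]. Speed limits (rad/s): [1.89, 1.89, 2.22, 3.14, 3.14, 3.14].

## Interface

Orientations are given as a rotation vector (axis times angle).
In Python, from cell import robot gives the robot as it stands.
- The arm moves only by the tool play_rows, never from a script. Its argument "rows" is a list of rows, each a list of 7 numbers: the opening, from -1 (shut) to 1 (fully open), then the shift along the world's x, y, z in mm, then the turn, a rotation vector about the world's x, y, z in degrees. A call has exactly 8 rows; each row is the pose to reach, as a shift and turn from the pose commanded when the call began; what a row does not reach only later rows make up. A row lasts 1/12 s, in which the tool goes at most 41.7 mm and 7.16 degrees, less where a joint would pass 70% of its speed; a pose out of reach is approached as far as the arm can. A call with a gripper value outside its range is refused whole. The fingers move at their own pace and stop on an object; "force" is the grip in N (left out, the last holds). Time passes only in rows, so rows that repeat a pose let the fingers close, or fill a call up. It gives the time, the measured TCP pose, the force, the opening and the grip force at its end, in the units of the state.
- robot.get_state(): the state, without advancing time (a new reading comes with each control period).
- robot.snapshot(name): name is "scene" or "side" or "wrist"; returns the picture (384x512x3 uint8, red, green, blue); there is no depth.
- robot.calibration(name): a dict with "mtx" (3x3 intrinsics, pixels), "extrinsics" (4x4, takes a point from world to camera coordinates). Camera axes: x right, y up, looking along -z (the intrinsics and any distortion apply to the point x, -y, -z); pixel columns grow to the right and rows downward; lengths in m; the calibration is good to about 2 mm. A picture is of the moment at which its call begins: read the wrist's pose just before it. calibration takes no time and is no camera call; for the wrist camera it gives the pose at the moment of the call.
- robot.job_done(): hands the job in; it is judged then, once.
The state is a dict: "time": time; "joint_pos": joint angles; "qvel": joint speeds; "joint_efforts": joint torques, N m; "eef_pos": TCP position; "tcp_rot": TCP orientation; "contact_force": force on the tool from outside, world axes, zero at the start; "moment": the same for the moment, N m; "gripper_width": opening from 0.0 (shut) to 1.0 (fully open); "finger_force": force on a finger pad.
Only numpy, scipy, OpenCV 4.12 (cv2) and the standard library are available. Lean on these libraries where they do the work, as an engineer would, in place of code of your own. Each camera call takes 0.05 s, during which the arm holds its last target. There are 200 camera calls.

## Working session

There is one attempt and no reset: what is moved stays moved. The work goes in short steps, Python scripts to look and compute and a tool call to move; the robot and the scene stay as the last step left them, time stands still between calls to the robot, and variables do not carry over. Pictures are saved under pics/ and viewed, at most 10 in all, crops included, and the job is handed in when it is done.

Besides the shell and the picture viewer there is one more tool, called after "Request:" as name(argument=value, ...), one argument or row to a line, values as JSON. play_rows: Moves the arm, as the interface text tells. Its arguments: {"type":"object","properties":{"rows":{"type":"array","items":{"type":"array","items":{"type":"number"}}},"force":{"type":"number"}},"required":["rows"]}

```bash
mkdir -p pics
python3 - <<'E'
from cell import robot
import cv2
s=robot.get_state();print(s)
for n in("scene","side"):
    im=robot.snapshot(n);cv2.imwrite(f"pics/{n}0.png",im[...,::-1]);c=robot.calibration(n);print(n,c)
E
```

```text
{'time': 0.0, 'joint_pos': array([ 1.14417357e+00,  1.16468193e-01,  1.44228668e+00,  1.36708037e-05,
        1.58400258e+00, -3.78174042e-02]), 'qvel': array([ 2.08591176e-03,  3.77333965e-04, -4.43501433e-05,  1.50495671e-03,
       -8.60668334e-04,  1.83309636e-03]), 'joint_efforts': array([ 2.07870566e-03, -7.31998014e+01, -6.32487702e+01,  5.06763195e-05,
        6.37576362e-03, -3.11003127e-06]), 'eef_pos': array([0.25589927, 0.62461349, 0.40396076]), 'tcp_rot': array([-6.06839714e-01, -3.08213871e+00,  1.77545184e-03]), 'contact_force': array([-0.20128187, -0.34588163, -0.47391372]), 'moment': array([ 0.01088023, -0.03091507, -0.01308489]), 'finger_force': 0.0, 'gripper_width': 1.0007431623438374}
scene {'mtx': array([[394.82731331,   0.        , 254.34054654],
       [  0.        , 394.82731331, 193.47433719],
       [  0.        ,   0.        ,   1.        ]]), 'extrinsics': array([[ 0.16423913,  0.98638916,  0.00786983, -0.06220467],
       [-0.71637811,  0.11378872,  0.68837093,  0.33388358],
       [ 0.67810612, -0.11869522,  0.72531616, -1.74422455],
       [ 0.        ,  0.        ,  0.        ,  1.        ]])}
side {'mtx': array([[382.47090746,   0.        , 254.72274306],
       [  0.        , 382.47090746, 189.42005063],
       [  0.        ,   0.        ,   1.        ]]), 'extrinsics': array([[-0.99276282, -0.12000902, -0.00445199,  0.51727335],
       [ 0.05683211, -0.50214956,  0.86291131, -0.09260956],
       [-0.10579271,  0.85641325,  0.50533578, -1.3187479 ],
       [ 0.        ,  0.        ,  0.        ,  1.        ]])}
```

View pics/scene0.png

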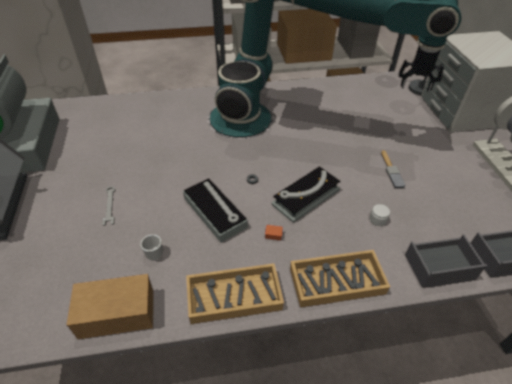

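View pics/side0.png

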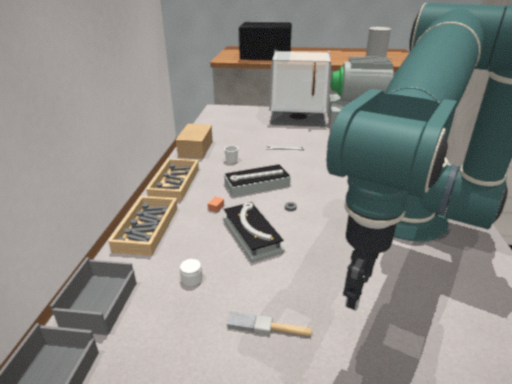

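The scene view shows the curved blank at about (275–335, 168–198), with its eye at (284,194). In the side view the eye is at (249,206) and the plain end near (270,238). The straight blank lies farther right (world -y).

```bash
cat > h.py <<'E'
import numpy as np, cv2
def ray(c,p):
    E=c["extrinsics"];R=E[:3,:3];o=-R.T@E[:3,3]
    K=c["mtx"];d=np.array([(p[0]-K[0,2])/K[0,0],-(p[1]-K[1,2])/K[1,1],-1.])
    return o,R.T@d
def onz(c,p,z):
    o,d=ray(c,p);return o+d*(z-o[2])/d[2]
def tri(c1,p1,c2,p2):
    o,d=ray(c1,p1);q,e=ray(c2,p2)
    t=np.linalg.lstsq(np.c_[d,-e],q-o,rcond=None)[0];a=o+d*t[0];b=q+e*t[1]
    return (a+b)/2,np.linalg.norm(a-b)
def comp(im,roi,thr):
    x0,y0,x1,y1=roi;g=cv2.cvtColor(im,cv2.COLOR_BGR2GRAY);m=np.zeros_like(g);m[y0:y1,x0:x1]=(g[y0:y1,x0:x1]>thr)
    return m
E
python3 - <<'E'
from cell import robot
from h import *
S=cv2.imread("pics/scene0.png");D=cv2.imread("pics/side0.png")
a=cv2.resize(S[155:230,260:360],None,fx=4,fy=4,interpolation=cv2.INTER_CUBIC)
b=cv2.resize(D[190:270,210:310],None,fx=4,fy=4,interpolation=cv2.INTER_CUBIC)
a=cv2.copyMakeBorder(a,0,20,0,0,cv2.BORDER_CONSTANT)
cv2.imwrite("pics/crop.png",np.hstack([a,b]))
E
```

```text
(no output)
```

View pics/crop.png

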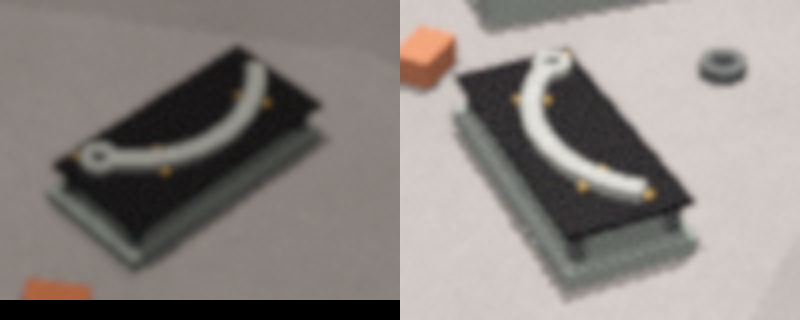

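The crop shows the eye at (98,156) and the plain end at (257,64) in the scene part. In the side part the eye is at (152,62) and the end at (245,187).

Run:
```python
from cell import robot
from h import *
c1=robot.calibration("scene");c2=robot.calibration("side")
for p,q in (((284.2,193.6),(247.7,205.2)),((323.9,171.0),(271,236.5))):
    print(tri(c1,p,c2,q), onz(c1,p,.06),onz(c2,q,.06))
```

```text
(array([0.53444596, 0.07759562, 0.05669879]), np.float64(0.001672562477392383)) [0.53646838 0.07645732 0.06      ] [0.53419975 0.08375015 0.06      ]
(array([0.44427231, 0.24313848, 0.05734019]), np.float64(0.0032634193628128818)) [0.44899125 0.24234231 0.06      ] [0.44293255 0.24475236 0.06      ]
```

Request:
play_rows(
  rows=[
    [-1, 15, -30, 0, 0, 0, 0],
    [-1, 30, -60, 0, 0, 0, 0],
    [-1, 45, -95, 0, 0, 0, 0],
    [-1, 60, -130, 0, 0, 0, 0],
    [-1, 75, -165, 0, 0, 0, 0],
    [-1, 90, -200, 0, 0, 0, 0],
    [-1, 105, -235, 0, 0, 0, 0],
    [-1, 120, -270, 0, 0, 0, 0],
  ],
  force=30,
)

```text
time: 0.77
eef_pos: [0.376, 0.3529, 0.4045]
tcp_rot: [-0.606, -3.082, 0.0]
contact_force: [0.0, 1.3, -0.1]
gripper_width: -0.002
finger_force: 0.0
```

Request:
play_rows(
  rows=[
    [-1, 15, -30, 0, 0, 0, 0],
    [-1, 30, -60, 0, 0, 0, 0],
    [-1, 45, -90, 0, 0, 0, 0],
    [-1, 60, -120, 0, 0, 0, 0],
    [-1, 75, -150, 0, 0, 0, 0],
    [-1, 85, -170, 0, 0, 0, 0],
    [-1, 90, -180, 0, 0, 0, 0],
    [-1, 90, -180, 0, 0, 0, 0],
  ],
)

```text
time: 1.43
eef_pos: [0.4665, 0.1732, 0.4045]
tcp_rot: [-0.611, -3.081, 0.001]
contact_force: [-0.5, 1.1, -0.2]
gripper_width: 0.002
finger_force: 0.0
```

Run:
```python
from cell import robot
from h import *
from scipy.spatial.transform import Rotation as R
s=robot.get_state();c=robot.calibration("wrist");print(s["eef_pos"],R.from_rotvec(s["tcp_rot"]).as_matrix().round(3),s["gripper_width"],s["contact_force"])
E=c["extrinsics"];print(-E[:3,:3].T@E[:3,3],E[:3,:3].round(3),c["mtx"])
np.savez("w1.npz",**c)
cv2.imwrite("pics/w1.png",robot.snapshot("wrist")[...,::-1])
```

```text
[0.4665291  0.17319128 0.40445885] [[-0.924  0.381 -0.   ]
 [ 0.381  0.924 -0.   ]
 [ 0.    -0.    -1.   ]] 0.0016253218352066604 [-0.54132434  1.07423604 -0.21903007]
[0.38844149 0.20561487 0.37290143] [[ 0.381  0.925  0.001]
 [-0.873  0.36  -0.328]
 [-0.304  0.124  0.945]] [[329.20106021   0.         255.58752584]
 [  0.         329.20106021 193.46544125]
 [  0.           0.           1.        ]]
```

View pics/w1.png

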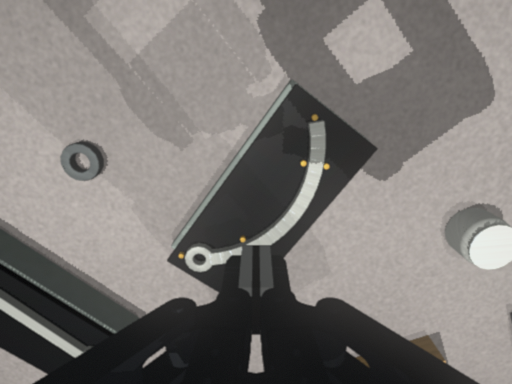

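The wrist view shows the eye centre at (199,259), the plain end's tip at (318,122), the bar passing about (322,165) and (290,220), and the fingertips near (255,248).

Run:
```python
from cell import robot
from h import *
w=dict(np.load("w1.npz"));c1=robot.calibration("scene");c2=robot.calibration("side")
im=cv2.imread("pics/w1.png");hsv=cv2.cvtColor(im,cv2.COLOR_BGR2HSV)
m=((hsv[...,2]>80)&(hsv[...,1]<60)).astype(np.uint8)
bed=np.zeros_like(m);cv2.fillPoly(bed,[np.array([[295,92],[368,150],[283,244],[224,250],[215,275],[183,262]])],1)
m&=bed
n,l,st,ce=cv2.connectedComponentsWithStats(m);k=1+st[1:,4].argmax();print(st[k])
ys,xs=np.where(l==k)
eye=np.array([199.,259]);
P=np.array([onz(w,p,.06)[:2] for p in zip(xs,ys)])
eyew=onz(w,eye,.06)[:2]
far=np.linalg.norm(P-eyew,axis=1)
B=P[far>.03]
# circle LSQ on bar pixels
A=np.c_[2*B,np.ones(len(B))];s=np.linalg.lstsq(A,(B**2).sum(1),rcond=None)[0];C=s[:2];r=np.sqrt(s[2]+C@C)
print("circle",C,r,"eye",eyew,np.linalg.norm(eyew-C))
ang=np.unwrap(np.arctan2(*(B-C).T[::-1]));print("ang",ang.min(),ang.max(),"eye ang",np.arctan2(*(eyew-C)[::-1]))
end=onz(w,(318,122),.06)[:2];print("end",end,"chord",np.linalg.norm(end-eyew),"expected",240*np.sin(.9))
print("heights",tri(w,eye,c1,(284.2,193.6)),tri(w,eye,c2,(247.7,205.2)),tri(w,(318,122),c1,(323.9,171)))
```

```text
[ 245  121   81  125 2341]
circle [0.45123281 0.15320017] 0.08516335783509855 eye [0.53506242 0.07955566] 0.11158367745409654
ang -0.23506743373716885 1.662357132246944 eye ang -0.7208101728191771
end [0.44583105 0.24557261] chord 0.18847775831830246 expected 187.99845831059602
heights (array([0.53549271, 0.07783167, 0.05826482]), np.float64(0.002151782134107611)) (array([0.53556661, 0.07870228, 0.05717552]), np.float64(0.0015131209142506112)) (array([0.44606098, 0.24483313, 0.05700166]), np.float64(0.002300632499202119))
```

```bash
cat > arc.py <<'E'
from h import *
def frame(eye,end):
    le=.12*np.array([np.cos(-.95)-1,np.sin(-.95)]);lp=.12*np.array([np.cos(.85)-1,np.sin(.85)])
    z=lambda v:v[0]+1j*v[1]
    t=np.angle(z(end-eye)/z(lp-le));R=np.array([[np.cos(t),-np.sin(t)],[np.sin(t),np.cos(t)]])
    return R,(eye+end)/2-R@(le+lp)/2,t
def pt(R,o,a): return o+R@(.12*np.array([np.cos(a)-1,np.sin(a)]))
def proj(c,p):
    q=c["extrinsics"]@np.r_[p,1];K=c["mtx"];return np.array([K[0,2]-K[0,0]*q[0]/q[2],K[1,2]+K[1,1]*q[1]/q[2]])
E
python3 - <<'E'
from cell import robot
from arc import *
w=dict(np.load("w1.npz"))
R,o,t=frame(np.array([.53506,.07956]),np.array([.44583,.24557]));print(o,t)
im=cv2.imread("pics/w1.png")
for a in np.arange(-.95,.86,.1): cv2.circle(im,tuple(proj(w,np.r_[pt(R,o,a),.06]).round().astype(int)),1,(0,0,255),-1)
cv2.imwrite("pics/ov.png",cv2.resize(im[80:300,150:400],None,fx=2.5,fy=2.5))
tcp=robot.get_state()["eef_pos"][:2]
for a in np.linspace(-.9,.86,33): print(round(a,3),((pt(R,o,a)-tcp)*1000).round(1))
E
```

```text
[0.5274689  0.18927422] 0.5431939043297765
-0.9 [ 71.1 -88.9]
-0.845 [ 73.2 -82.7]
-0.79 [ 75.  -76.3]
-0.735 [ 76.5 -69.9]
-0.68 [ 77.5 -63.4]
-0.625 [ 78.3 -56.8]
-0.57 [ 78.6 -50.2]
-0.515 [ 78.6 -43.6]
-0.46 [ 78.3 -37. ]
-0.405 [ 77.5 -30.5]
-0.35 [ 76.4 -24. ]
-0.295 [ 75.  -17.5]
-0.24 [ 73.2 -11.2]
-0.185 [71.1 -4.9]
-0.13 [68.6  1.2]
-0.075 [65.8  7.1]
-0.02 [62.6 12.9]
0.035 [59.2 18.6]
0.09 [55.4 24. ]
0.145 [51.4 29.2]
0.2 [47.  34.2]
0.255 [42.4 38.9]
0.31 [37.6 43.4]
0.365 [32.5 47.6]
0.42 [27.2 51.5]
0.475 [21.7 55.1]
0.53 [15.9 58.4]
0.585 [10.1 61.4]
0.64 [ 4.  64.1]
0.695 [-2.1 66.4]
0.75 [-8.4 68.4]
0.805 [-14.8  70. ]
0.86 [-21.3  71.3]
```

View pics/ov.png

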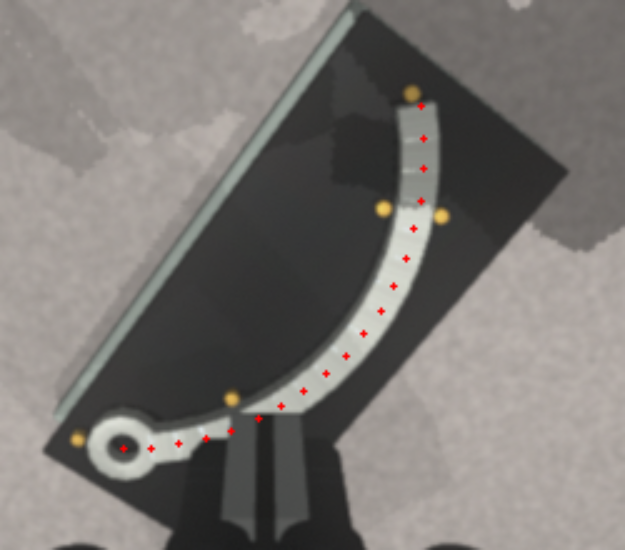

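The overlay lies on the bar's centre line within 1–2 mm. Moving above the eye end.

Request:
play_rows(
  rows=[
    [-1, 12, -15, 0, 0, 0, 0],
    [-1, 28, -35, -10, 0, 0, 0],
    [-1, 45, -56, -30, 0, 0, 0],
    [-1, 60, -75, -60, 0, 0, 0],
    [-1, 71, -89, -95, 0, 0, 0],
    [-1, 71, -89, -125, 0, 0, 0],
    [-1, 71, -89, -145, 0, 0, 0],
    [-1, 71, -89, -150, 0, 0, 0],
  ],
)

```text
time: 2.15
eef_pos: [0.5359, 0.0867, 0.2507]
tcp_rot: [-0.605, -3.078, 0.002]
contact_force: [-0.2, 0.5, -0.3]
gripper_width: -0.002
finger_force: 0.0
```

Request:
play_rows(
  rows=[
    [-1, 0, 0, -3, 0, 0, 0],
    [-1, 0, 0, -7, 0, 0, 0],
    [-1, 0, 0, -11, 0, 0, 0],
    [-1, 0, 0, -14, 0, 0, 0],
    [-1, 0, 0, -15, 0, 0, 0],
    [-1, 0, 0, -15, 0, 0, 0],
    [-1, 0, 0, -15, 0, 0, 0],
    [-1, 0, 0, -15, 0, 0, 0],
  ],
)

```text
time: 2.82
eef_pos: [0.537, 0.0856, 0.2401]
tcp_rot: [0.607, 3.082, 0.0]
contact_force: [0.2, -1.0, 1.3]
gripper_width: 0.004
finger_force: 0.0
```

Run:
```python
from cell import robot
from h import *
s=robot.get_state();print(s["eef_pos"],s["contact_force"])
w=robot.calibration("wrist");np.savez("w2.npz",**w)
im=robot.snapshot("wrist")[...,::-1];cv2.imwrite("pics/w2.png",im)
```

```text
[0.53695522 0.08558433 0.24007711] [ 0.19937422 -1.04200438  1.28159359]
```

View pics/w2.png

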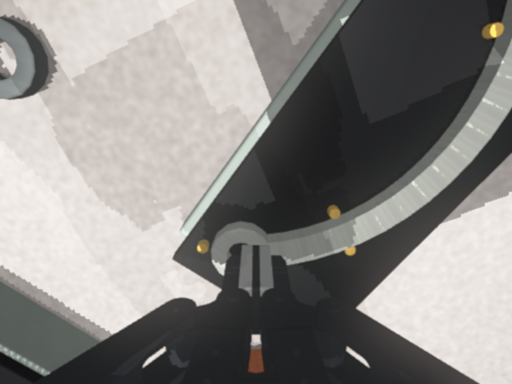

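The fingertips at about (257,245) stand over the join of the eye and the bar, and the eye ring is at (240,245). Descending gently.

Request:
play_rows(
  rows=[
    [-1, 0, 0, -2, 0, 0, 0],
    [-1, 0, 0, -4, 0, 0, 0],
    [-1, 0, 0, -6, 0, 0, 0],
    [-1, 0, 0, -8, 0, 0, 0],
    [-1, 0, 0, -9, 0, 0, 0],
    [-1, 0, 0, -9, 0, 0, 0],
    [-1, 0, 0, -9, 0, 0, 0],
    [-1, 0, 0, -9, 0, 0, 0],
  ],
)

```text
time: 3.53
eef_pos: [0.5369, 0.0856, 0.2308]
tcp_rot: [-0.607, -3.082, 0.0]
contact_force: [-1.5, -0.6, 2.8]
gripper_width: -0.001
finger_force: 1.5
```

Request:
play_rows(
  rows=[
    [-1, 0, 0, -1, 0, 0, 0],
    [-1, 0, 0, -2, 0, 0, 0],
    [-1, 0, 0, -3, 0, 0, 0],
    [-1, 0, 0, -4, 0, 0, 0],
    [-1, 0, 0, -4, 0, 0, 0],
    [-1, 0, 0, -4, 0, 0, 0],
    [-1, 0, 0, -4, 0, 0, 0],
    [-1, 0, 0, -4, 0, 0, 0],
  ],
)

```text
time: 4.2
eef_pos: [0.5369, 0.0856, 0.2268]
tcp_rot: [0.607, 3.082, -0.0]
contact_force: [-1.9, -0.2, 3.9]
gripper_width: -0.001
finger_force: 2.1
```

Contact shows at about 3–4 N, with the bed roughly 6 mm down. Running along the curve at this height.

Request:
play_rows(
  rows=[
    [-1, 2, 6, 0, 0, 0, 0],
    [-1, 4, 12.5, 0, 0, 0, 0],
    [-1, 5.5, 19, 0, 0, 0, 0],
    [-1, 6.5, 25.5, 0, 0, 0, 0],
    [-1, 7, 32, 0, 0, 0, 0],
    [-1, 7.5, 38.5, 0, 0, 0, 0],
    [-1, 7.5, 45, 0, 0, 0, 0],
    [-1, 7, 52, 0, 0, 0, 0],
  ],
)

```text
time: 4.87
eef_pos: [0.5439, 0.1383, 0.2267]
tcp_rot: [0.607, 3.082, -0.0]
contact_force: [0.3, -2.3, 3.2]
gripper_width: 0.002
finger_force: 2.1
```

Request:
play_rows(
  rows=[
    [-1, -1, 6.5, 0, 0, 0, 0],
    [-1, -2, 13, 0, 0, 0, 0],
    [-1, -3.5, 19.5, 0, 0, 0, 0],
    [-1, -5, 26, 0, 0, 0, 0],
    [-1, -7, 32, 0, 0, 0, 0],
    [-1, -10, 38, 0, 0, 0, 0],
    [-1, -12.5, 44, 0, 0, 0, 0],
    [-1, -15.5, 50, 0, 0, 0, 0],
  ],
)

```text
time: 5.53
eef_pos: [0.5281, 0.1882, 0.2267]
tcp_rot: [0.607, 3.082, 0.0]
contact_force: [1.7, -2.9, 4.3]
gripper_width: -0.003
finger_force: 2.1
```

Run:
```python
from cell import robot
from arc import *
s=robot.get_state()
R,o,t=frame(np.array([.53506,.07956]),np.array([.44583,.24557]))
l=R.T@(s["eef_pos"][:2]-o)+[.12,0];print(s["eef_pos"],s["contact_force"],"radial mm",np.linalg.norm(l)*1000-120,"a",np.arctan2(l[1],l[0]))
cv2.imwrite("pics/w3.png",robot.snapshot("wrist")[...,::-1])
```

```text
[0.52809594 0.18818588 0.2267108 ] [ 1.66285472 -2.93218648  4.32641872] radial mm -0.019168942904002506 a -0.01046671613287021
```

View pics/w3.png

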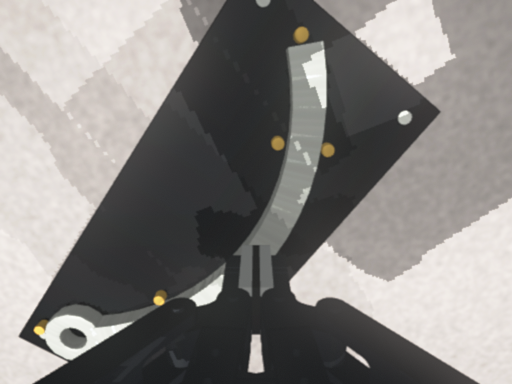

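The fingertips are at the middle of the bar, centred at about (257,248). Both the blank and its pins look in place. Continuing to the plain end.

Request:
play_rows(
  rows=[
    [-1, -2.5, 3.5, 0, 0, 0, 0],
    [-1, -6, 9, 0, 0, 0, 0],
    [-1, -10, 14, 0, 0, 0, 0],
    [-1, -14.5, 19, 0, 0, 0, 0],
    [-1, -19, 24, 0, 0, 0, 0],
    [-1, -24, 28.5, 0, 0, 0, 0],
    [-1, -29, 32.5, 0, 0, 0, 0],
    [-1, -34.5, 36.5, 0, 0, 0, 0],
  ],
)

```text
time: 6.25
eef_pos: [0.4934, 0.2246, 0.2268]
tcp_rot: [0.607, 3.082, 0.0]
contact_force: [2.7, -1.4, 4.8]
gripper_width: -0.0
finger_force: 2.1
```

Request:
play_rows(
  rows=[
    [-1, -5.5, 3.5, 0, 0, 0, 0],
    [-1, -11, 7, 0, 0, 0, 0],
    [-1, -17, 10, 0, 0, 0, 0],
    [-1, -23, 12.5, 0, 0, 0, 0],
    [-1, -29, 15, 0, 0, 0, 0],
    [-1, -35.5, 17, 0, 0, 0, 0],
    [-1, -41, 18, 0, 0, 0, 0],
    [-1, -46, 19, 0, 0, 0, 0],
  ],
)

```text
time: 6.92
eef_pos: [0.4473, 0.2433, 0.2267]
tcp_rot: [0.607, 3.082, 0.0]
contact_force: [3.1, -0.9, 3.8]
gripper_width: -0.003
finger_force: 2.1
```

Request:
play_rows(
  rows=[
    [-1, 0, 0, 0, 0, 0, 0],
    [-1, 0, 0, 2, 0, 0, 0],
    [-1, 0, 0, 5, 0, 0, 0],
    [-1, 0, 0, 8, 0, 0, 0],
    [-1, 0, 0, 14, 0, 0, 0],
    [-1, 0, 0, 30, 0, 0, 0],
    [-1, 0, 0, 55, 0, 0, 0],
    [-1, 0, 0, 90, 0, 0, 0],
  ],
)

```text
time: 7.58
eef_pos: [0.4476, 0.2428, 0.3157]
tcp_rot: [-0.607, -3.079, 0.004]
contact_force: [0.7, 0.6, -0.7]
gripper_width: -0.001
finger_force: 0.0
```

Request:
play_rows(
  rows=[
    [-1, 0, 0, 30, 0, 0, 0],
    [-1, 0, 0, 50, 0, 0, 0],
    [-1, 0, 0, 60, 0, 0, 0],
    [-1, 0, 0, 60, 0, 0, 0],
    [-1, 0, 0, 60, 0, 0, 0],
    [-1, 0, 0, 60, 0, 0, 0],
    [-1, 0, 0, 60, 0, 0, 0],
    [-1, 0, 0, 60, 0, 0, 0],
  ],
)

```text
time: 8.25
eef_pos: [0.4479, 0.2431, 0.3754]
tcp_rot: [-0.607, -3.081, 0.002]
contact_force: [0.1, 0.5, 0.2]
gripper_width: -0.004
finger_force: 0.0
```

Run:
```python
from cell import robot
import cv2,numpy as np
D=robot.snapshot("side")[...,::-1];S=robot.snapshot("scene")[...,::-1]
f=lambda a:cv2.resize(a,(400,300),interpolation=cv2.INTER_CUBIC)
o=cv2.imread("pics/side0.png");p=cv2.imread("pics/scene0.png")
cv2.imwrite("pics/end.png",np.vstack([np.hstack([f(p[140:245,170:350]),f(S[140:245,170:350])]),np.hstack([f(o[150:275,200:320]),f(D[150:275,200:320])])]))
print(robot.get_state()["contact_force"])
```

```text
[-0.60995623 -0.3325183  -0.25410035]
```

View pics/end.png

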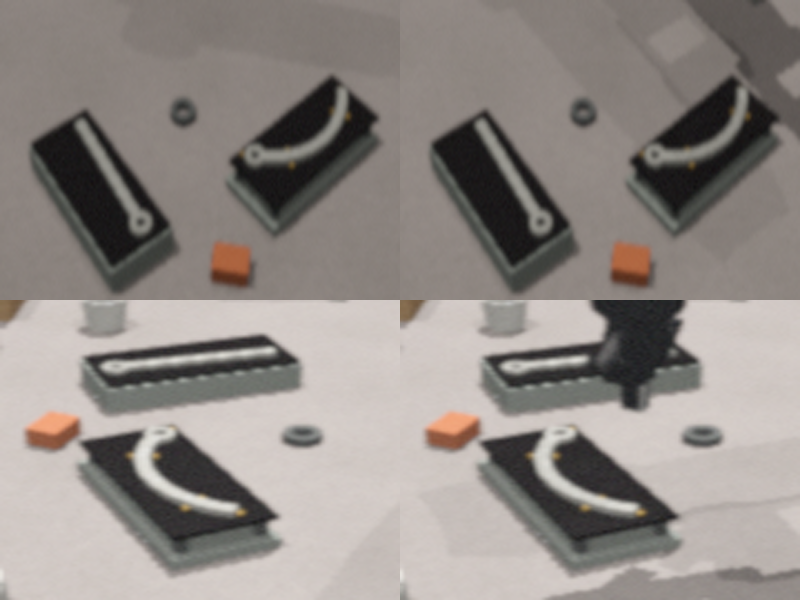

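The before and after crops match. The curved blank is still in place (eye at (255,155) and (655,155)), the bed is back up, and the gripper is clear.

```bash
python3 -c "
from cell import robot
print(robot.job_done())"
```

```text
the job is handed in; nothing more can be done
None
```

I ran the shut fingertips along the curved blank's whole top face, from the eye to the plain end, at about 3–5 N with the bed about 6 mm down; the bed then sprang back, before and after pictures show nothing shifted, and the job is handed in (no verdict was returned).

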